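Loosen the boiler pump's drain plug with a reversible ratchet

ROBOT

A 7-joint arm with a two-finger parallel gripper is mounted at the origin on the work surface. World frame = base frame: x ahead of the robot, y to its left, z up, the work surface at z = 0. Lengths are in m, angles in degrees, forces in N, time in s.
With the tool pointing down it reaches from about 0.425 to 0.875 m from the base axis. Payload 8.4 kg.
Tool frame: the origin (TCP) lies at the very end of the fingers, on their centre line; the grasp point (between the pads) lies 19 mm behind it; z points along the fingers, y is the line along which they close (so a half turn about z gives the same grasp; the last joint's range is limited). The gripper opens to 87 mm and grips with 3 to 60 N. Pads are 19 mm wide; open, the fingers measure 117 mm over their backs; the gripper's body (75 mm by 190 mm) begins 51 mm behind the grasp point.
Start: joints at [-69.798, 19.091, 2.286, 83.961, -0.768, 76.965, -3.352], TCP at [0.284, 0.585, 0.223] pointing down, gripper open.
Joint ranges: [-147.57, 147.57], [-21.85, 119.76], [-74.77, 79.35], [14.55, 137.4], [-85.83, 265.84], [4.83, 119.75], [-152.11, 152.11]. Speed limits (degrees/s): [127.2, 127.2, 159.86, 159.86, 180, 180, 180].

INTERFACE

Orientations are given as [roll, pitch, yaw] about the fixed x, y, z axes, in that order (R = Rz(yaw) Ry(pitch) Rx(roll)).
In Python, from rig import ctrl, viewer gives the robot as it stands. The module is installed in compiled form; this text tells all that it offers.
- The arm moves only by the shell command python3 -m jog 'ROWS' [FORCE]. ROWS is JSON, a list of rows, each a list of 5 numbers: the opening, from -1 (shut) to 1 (fully open), then the shift along the world's x, y, z in mm, then the turn about the world's z in rad. A call has 1 to 20 rows; each row is the pose to reach, as a shift and turn from the pose commanded when the call began; what a row does not reach only later rows make up. A row lasts 1/8 s, in which the tool goes at most 62.5 mm and 10.7 degrees, less where a joint would pass 70% of its speed; a pose out of reach is approached as far as the arm can. A call with a gripper value outside its range is refused whole. The fingers move at their own pace and stop on an object; FORCE is the grip in N (left out, the last holds). Time passes only in rows, so rows that repeat a pose let the fingers close. It gives the time, the measured TCP pose, the force, the opening and the grip force at its end, in the units of the state.
- ctrl.get_state(): the state, without advancing time (a new reading comes with each control period).
- viewer.capture(name): name is "scene" or "top" or "wrist"; returns a dict with "img" (480x640x3 uint8, red, green, blue), "depth" (480x640 float32, m along the optical axis (not along the pixel's ray), 0 where there is no reading), "vertical_fov" (degrees; the focal length in pixels is half the picture's height over the tangent of half this angle, whatever the lens; pixels are square), "cx", "cy" (the principal point, pixels), "world_from_camera" (4x4, takes a point from camera to world coordinates). Camera axes: x right, y down, z forward; pixel columns grow to the right and rows downward; lengths in m; the calibration is good to about 2 mm. A picture is of the moment at which its call begins.
- ctrl.finish_job(): hands the job in; it is judged then, once.
The state is a dict: "time_s": time; "joint_pos": joint angles; "dq": joint speeds; "effort": joint torques, N m; "eef_pos": TCP position; "ee_rot": TCP orientation; "force": force on the tool from outside, world axes, zero at the start; "torque": the same for the moment, N m; "gripper_width": finger opening in m; "grasp_force": force on a finger pad.
Only numpy, scipy, OpenCV 4.12 (cv2) and the standard library are available. Lean on these libraries where they do the work, as an engineer would, in place of code of your own. Each camera call takes 0.05 s, during which the arm holds its last target. There are 200 camera calls.

TASK

The ratchet standing on the boiler pump's drain plug was left set to tighten. Flip its red direction lever over to the loosen side, then swing the handle to and fro to unscrew the plug (anticlockwise) until you feel its red tab come up firmly against the yellow stop pin, without forcing the pin. Move the plug only with the ratchet, leave the lever on loosen, let go, and leave the other things on the worktop where they are.

Things in the scene. Friction and masses are not known exactly. Their poses are not given: they have to be found in the camera images.
- pump: fixed boiler pump block: grey base plate 180 x 160 x 12 mm, brass housing amid it, red motor can (top 67 mm high) on its +y side, two upright copper pipe stubs (21 mm wide, 95 mm high, 85 mm from the swing axis) between which the ratchet handle swings. Origin on the worktop under the vertical swing axis; z up
- swing_axis (a point): point on the vertical axis about which the ratchet handle and the drain plug both turn, 74 mm above the worktop, at mid-height of the ratchet head and handle
- plug: brass captive drain plug under the ratchet head, turning on the swing axis; origin on the axis, 49 mm above the worktop, x axis along its red tab. Loosening is anticlockwise from above. Stiff: stays where left; driving it takes 3 to 5 N across handle_grip. Starts nearly shut, 1.0 to 1.4 rad short of the stop pin: usually two or three swings of the handle
- plug_tab (a point): outer part of the plug's red tab (6 mm wide, 6 mm high, pokes out from under the ratchet head to 49 mm from the axis); this point is 44 mm from the axis, 55 mm above the worktop, mid-width
- stop_pin: upright yellow steel pin, 8 mm across, top 61 mm above the worktop, fixed to the housing 44 mm from the swing axis; the red tab meets it when the plug is fully loosened. Rigid; harmed if pressed with over 30 N (about 9 N across handle_grip on top of the 3 to 5 N that turn the plug). Origin at its foot, on its centre line
- stop_top (a point): centre of the stop pin, 55 mm above the worktop; about 7 mm from plug_tab when the tab touches the pin
- ratchet (a joint): angle of the ratchet handle about the swing axis (rad), growing anticlockwise from above; 0 when it points along the pump block's -y axis; range -0.5 to 0.6, where the pipe stubs stop it. Stays where left (1 to 2 N at handle_grip moves it while slipping). 14 teeth: up to 0.46 rad of each driving swing is lost before it bites
- handle_grip (a point): middle of the ratchet's grip (black with red band, 21 mm wide, 20 mm high, 100 to 195 mm from the axis), 145 mm from the axis, 74 mm above the worktop; x axis outward along the handle, z up. The ratchet head is a steel disc 68 mm across on the axis, flat top 86 mm above the worktop; it cannot come off the plug
- selector (a joint): the ratchet's direction lever (rad): -0.5 = tighten (drives the plug clockwise, slips anticlockwise), +0.5 = loosen (drives anticlockwise, slips clockwise). Vertical pivot on the handle's centre line, 40 mm out from the swing axis; growing is anticlockwise from above. Stays where put; about 3 N at its tip moves it; hard stops at both ends
- selector_tip (a point): tip of the direction lever, a red bar 8 mm wide, 14 mm high (91 to 105 mm above the worktop), lying on the ratchet head from its pivot back over the swing axis; 38 mm from the pivot, mid-width, 98 mm up. In handle_grip's axes the tip lies about 18 mm to +y of the handle's centre line when set to tighten, as far to -y when set to loosen
- mug: blue ceramic mug, 82 mm across, 92 mm high; a bystander. Origin at its underside
- screwdriver: screwdriver lying flat, about 200 mm long; a bystander. Origin on its length, at its underside
- spanner: spanner lying flat, about 200 mm long; a bystander. Origin on its length, at its underside
- tape: small white roll of tape, 68 mm across, 19 mm high; a bystander. Origin at its underside
- union_nut: loose brass ring nut, 42 mm across, 16 mm high, beside the pump block; a bystander. Origin at its underside
- fitting_tray: blue two-compartment tray, 130 x 170 x 40 mm; a bystander. Origin at its underside
- elbow: loose brass elbow fitting, about 45 x 45 x 28 mm, beside the pump block; a bystander. Origin at its underside

How it is judged (in metres and radians):
On the way, in this order (a step that is already met when the one before it is completed fails the run):
1. the direction lever is flipped over to the loosen side (value of joint selector above 0.3 rad), for 0.2 s.
2. the plug has been unscrewed until its tab presses on the stop pin (contact force between plug and stop_pin above 5 N), for 0.1 s.
At the end, for the whole second after the job is handed in: The direction lever is on the loosen side (selector above 0.3 rad), the plug's red tab is at the stop pin (plug_tab within 10.5 mm of stop_top) after having pressed on it with more than 5 N, and plug and handle are at rest (value of joint selector above 0.3 rad and distance between plug_tab and stop_top below 0.0105 m and angular speed of plug below 0.05 rad/s and velocity of joint ratchet between -0.05 and 0.05 rad/s); the robot touches nothing.
It fails at once if the stop pin is forced: the tab presses on it with more than 30 N (contact force between plug and stop_pin above 30 N).
It fails at once if the plug or its tab is pushed directly with the fingers (contact force between the fingers and plug above 1 N).
It fails at once if another thing on the worktop is moved by more than 30 mm (distance of any of mug, screwdriver, spanner, tape, union_nut, fitting_tray, elbow from where it was at the start of the episode above 0.03 m).
It also fails if it takes over 72 s, if anything falls off the work surface, if the arm or the gripper's body presses on something with over 40 N, if the wrist force passes 120 N, or if a joint passes its speed limit or range.

## Working session

There is one attempt and no reset: what is moved stays moved. The work goes in short steps, Python scripts to look and compute and a shell command to move; the robot and the scene stay as the last step left them, time stands still between calls to the robot, and variables do not carry over. Pictures are saved under pics/ and viewed, at most 10 in all, crops included, and the job is handed in when it is done.

```bash
mkdir -p pics; cat > h.py <<'E'
import numpy as np, cv2
from rig import ctrl, viewer
def cap(n):
    c=viewer.capture(n); c['f']=240/np.tan(np.radians(c['vertical_fov'])/2); return c
def save(c,p): cv2.imwrite('pics/'+p,c['img'][:,:,::-1])
def ray(c,u,v,z):
    T=np.array(c['world_from_camera']); d=T[:3,:3]@np.array([(u-c['cx'])/c['f'],(v-c['cy'])/c['f'],1]); o=T[:3,3]
    return o+d*(z-o[2])/d[2]
def cloud(c):
    v,u=np.mgrid[:480,:640]; d=c['depth']; T=np.array(c['world_from_camera'])
    P=np.stack([(u-c['cx'])/c['f']*d,(v-c['cy'])/c['f']*d,d],-1)
    return P@T[:3,:3].T+T[:3,3]
E
python3 - <<'E'
from h import *
a=cap('top'); save(a,'top.png'); b=cap('scene'); save(b,'scene.png')
s=ctrl.get_state(); print(s)
E
```

```text
{'time_s': 0.1, 'joint_pos': array([-69.79875625,  19.12853312,   2.2837161 ,  84.00822367,
        -0.7693745 ,  76.96408819,  -3.35194879]), 'dq': array([ 0.10813811, -0.17921355,  0.02987729, -0.17823025, -0.07542489,
        0.03144168,  0.03958984]), 'effort': array([ 4.88831894e-03, -6.57817340e+01,  1.34067200e+00, -4.04711437e+01,
       -5.96984359e-02,  4.09684901e-02,  6.85001964e-05]), 'eef_pos': array([0.28358404, 0.5843909 , 0.22171964]), 'ee_rot': array([-1.79914465e+02,  3.89278180e-03,  1.54114395e+02]), 'force': array([ 0.11578782,  0.2340672 , -0.25690213]), 'torque': array([ 0.0113401 , -0.02705629, -0.08498299]), 'grasp_force': 0.0, 'gripper_width': 0.08685687055569316}
```

View pics/top.png

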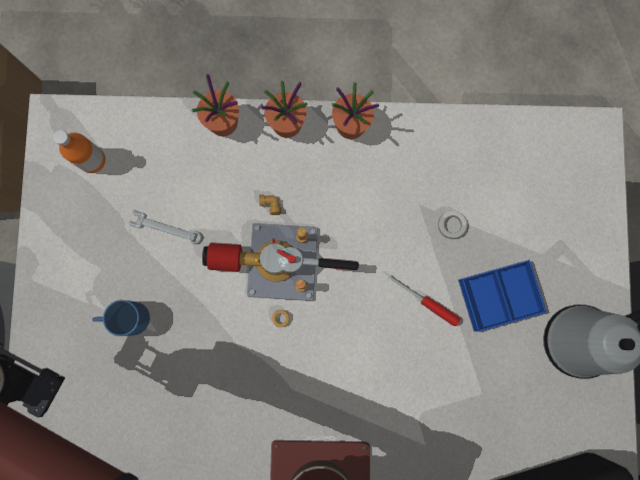

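View pics/scene.png

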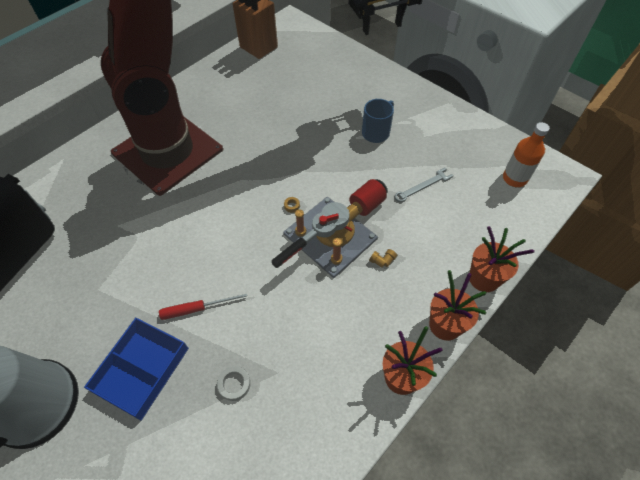

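The top view shows the pump at about (282,260), with the motor can left (+y), the handle right, ending at (357,265), and the pipe stubs at (302,235) and (301,286). The lever is the red bar at (287,256). Next I'll measure these.

```bash
cat >> h.py <<'E'
def meas(c,box=None,verbose=True):
    P=cloud(c); hsv=cv2.cvtColor(c['img'],cv2.COLOR_RGB2HSV).astype(int); z=P[...,2]
    H,S,V=hsv[...,0],hsv[...,1],hsv[...,2]
    return P,H,S,V,z
E
python3 - <<'E'
from h import *
for n,cen in (('top',(282,260)),('scene',(330,225))):
    c=cap(n); P,H,S,V,z=meas(c)
    v,u=np.mgrid[:480,:640]; near=(abs(u-cen[0])<110)&(abs(v-cen[1])<75)
    red=((H<8)|(H>172))&(S>130)&near
    for nm,m,zz in (('black',(V<60)&near&(z>.05)&(z<.1),.084),('leverred',red&(z>.095)&(z<.12),.105),('motor',red&(z>.02)&(z<.075),.06),
        ('head',(S<60)&(V>90)&near&(z>.075)&(z<.095),.086),('pipe',(H>8)&(H<25)&(S>80)&near&(z>.085),.095),('yellow',(H>22)&(H<35)&(S>150)&near,.06)):
        k,lab,st,ce=cv2.connectedComponentsWithStats(m.astype(np.uint8))
        for i in range(1,k):
            if st[i,4]>6:
                q=P[lab==i]; pts=np.argwhere(lab==i)[:,::-1]
                w=np.array([ray(c,*p,zz)[:2] for p in pts]); mu=w.mean(0); e,vv=np.linalg.eigh(np.cov(w.T))
                print(n,nm,st[i,4],ce[i].round(),'med',np.median(q,0).round(4),'rayxy',mu.round(4),'dir',np.degrees(np.arctan2(vv[1,1],vv[0,1])).round(1),'len',(np.sqrt(e[::-1]*12)).round(3))
E
```

```text
top black 48 [204. 254.] med [0.5432 0.2816 0.0556] rayxy [0.5401 0.2764] dir 175.4 len [0.035 0.008]
top black 318 [338. 264.] med [ 0.5238 -0.0312  0.0838] rayxy [ 0.5241 -0.0311] dir 85.7 len [0.092 0.019]
top leverred 82 [287. 256.] med [0.5373 0.083  0.1058] rayxy [0.5373 0.0852] dir 60.5 len [0.044 0.012]
top motor 8 [273. 241.] med [0.5773 0.1215 0.0576] rayxy [0.5775 0.1209] dir -171.1 len [0.009 0.006]
top motor 863 [223. 257.] med [0.5364 0.2366 0.0625] rayxy [0.5371 0.2369] dir 86.7 len [0.077 0.061]
top head 975 [283. 259.] med [0.5311 0.1019 0.0865] rayxy [0.5326 0.0961] dir 86.4 len [0.115 0.057]
top head 7 [337. 259.] med [ 0.5355 -0.0289  0.0799] rayxy [ 0.5349 -0.0287] dir 91.3 len [0.017 0.   ]
top head 7 [348. 260.] med [ 0.5336 -0.0541  0.0827] rayxy [ 0.5331 -0.054 ] dir 91.3 len [0.017 0.   ]
top pipe 64 [301. 232.] med [0.5948 0.0554 0.0952] rayxy [0.5948 0.0558] dir 146.3 len [0.018 0.018]
top pipe 60 [300. 284.] med [0.4762 0.0547 0.096 ] rayxy [0.4761 0.0547] dir 90.4 len [0.018 0.016]
scene black 10 [382. 183.] med [0.5526 0.2839 0.0565] rayxy [0.5644 0.264
[... 166 characters left out ...]
[ 0.5328 -0.0311  0.0822] rayxy [ 0.5334 -0.0318] dir 86.0 len [0.094 0.022]
scene leverred 96 [327. 218.] med [0.5442 0.0836 0.1034] rayxy [0.5448 0.0846] dir 64.7 len [0.044 0.016]
scene motor 659 [369. 194.] med [0.5544 0.2316 0.0608] rayxy [0.553  0.2322] dir 93.8 len [0.086 0.061]
scene motor 16 [348. 228.] med [0.5798 0.1218 0.0574] rayxy [0.5808 0.1202] dir -172.0 len [0.015 0.008]
scene head 650 [329. 218.] med [0.5369 0.1055 0.0849] rayxy [0.5392 0.0968] dir 88.1 len [0.123 0.06 ]
scene pipe 59 [299. 214.] med [0.4824 0.0549 0.094 ] rayxy [0.4827 0.0543] dir 146.4 len [0.022 0.018]
scene pipe 68 [337. 242.] med [0.5999 0.0566 0.0941] rayxy [0.6007 0.056 ] dir 132.8 len [0.021 0.018]
```

```bash
python3 -m jog '[[-0.2,256,-514,58,-1.19],[-0.2,256,-514,58,-1.19],[-0.2,256,-514,58,-1.19],[-0.2,256,-514,58,-1.19],[-0.2,256,-514,58,-1.19],[-0.2,256,-514,58,-1.19],[-0.2,256,-514,58,-1.19],[-0.2,256,-514,58,-1.19],[-0.2,256,-514,58,-1.19],[-0.2,256,-514,58,-1.19],[-0.2,256,-514,58,-1.19],[-0.2,256,-514,58,-1.19],[-0.2,256,-514,58,-1.19],[-0.2,256,-514,58,-1.19],[-0.2,256,-514,58,-1.19],[-0.2,256,-514,58,-1.19]]' 20
python3 - <<'E'
from h import *
c=cap('wrist'); save(c,'w1.png'); print(np.round(c['world_from_camera'],3)); s=ctrl.get_state(); print(s['eef_pos'],s['ee_rot'],s['gripper_width'],s['joint_pos'])
E
```

```text
time_s: 2.2
eef_pos: [0.5397, 0.0709, 0.2806]
ee_rot: [180.0, -0.0, 85.9]
force: [-0.0, -0.9, -0.6]
gripper_width: 0.0347
grasp_force: 0.0
[[ 0.997 -0.068 -0.019  0.545]
 [-0.071 -0.96  -0.271  0.144]
 [ 0.     0.271 -0.963  0.442]
 [ 0.     0.     0.     1.   ]]
[0.53976434 0.07080785 0.28057507] [-1.79999903e+02 -2.76888386e-03  8.59332958e+01] 0.03498610926797184 [-41.27725561   5.00289596  31.48566556  94.993602    -2.64771516
  80.74626146 -13.52957461]
```

View pics/w1.png

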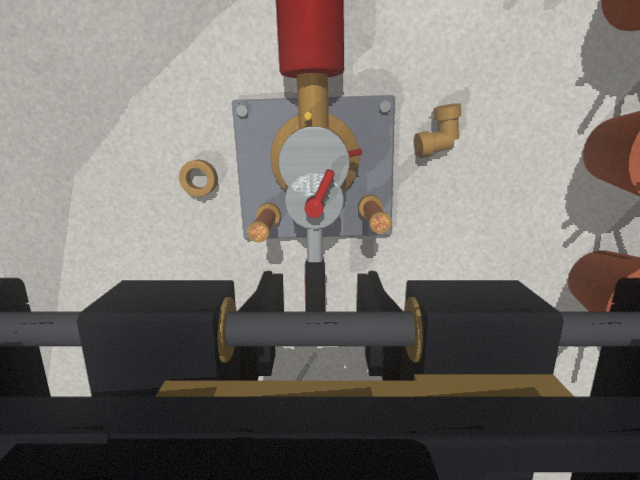

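The wrist view shows the lever pivot at (314,208), its tip at (329,173), the red tab at (355,153), the yellow pin at (308,117) and the handle at about (315,245–290). The pump is upright and square.

```bash
cat > loc.py <<'E'
from h import *
def loc(c=None):
    c=c or cap('wrist'); P,H,S,V,z=meas(c)
    red=((H<8)|(H>172))&(S>130); out={}
    def comp(m,zz,name,n=8):
        k,lab,st,ce=cv2.connectedComponentsWithStats(m.astype(np.uint8))
        for i in range(1,k):
            if st[i,4]>n: print(name,st[i,4],ce[i].round(),ray(c,*ce[i],zz).round(4),np.median(P[lab==i],0).round(4),'bbox',st[i,:4])
    v,u=np.mgrid[:480,:640]
    comp(red&(z>.093)&(z<.115),.105,'lever')
    comp(red&(z>.045)&(z<.066)&(np.hypot(P[...,0]-.539,P[...,1]-.115)<.056),.058,'tab')
    comp((H>19)&(H<35)&(S>170)&(V>150)&(z>.03)&(z<.08),.061,'pin',5)
    comp((z>.082)&(z<.09)&(S<60)&(np.hypot(P[...,0]-.539,P[...,1]-.115)<.12),.086,'head',100)
    comp((z>.09)&(z<.1)&(H>5)&(H<25)&(S>60)&(np.hypot(P[...,0]-.539,P[...,1]-.115)<.12),.095,'pipe',50)
    return c
if __name__=='__main__':
    c=loc(); 
    for p,zz in (((314,208),.105),((329,173),.105),((315,235),.084),((315,280),.084),((308,117),.061),((355,153),.058)): print(p,ray(c,*p,zz).round(4))
E
python3 loc.py
```

```text
lever 541 [319. 197.] [0.5404 0.0856 0.105 ] [0.5402 0.083  0.1041] bbox [305 170  29  48]
tab 69 [355. 152.] [0.5793 0.1203 0.058 ] [0.5796 0.1203 0.0569] bbox [348 149  14   8]
head 5000 [313. 173.] [0.5363 0.1056 0.086 ] [0.5354 0.109  0.0851] bbox [279 126  70 104]
head 213 [314. 271.] [0.5302 0.0054 0.086 ] [0.53   0.0042 0.0831] bbox [306 262  17  18]
pipe 379 [379. 222.] [0.5969 0.0554 0.095 ] [0.5972 0.0552 0.0941] bbox [369 211  22  22]
pipe 369 [258. 231.] [0.479  0.0545 0.095 ] [0.4789 0.0542 0.0941] bbox [247 220  22  22]
(314, 208) [0.5354 0.0754 0.105 ]
(329, 173) [0.5513 0.1064 0.105 ]
(315, 235) [0.5337 0.0435 0.084 ]
(315, 280) [ 0.53  -0.005  0.084]
(308, 117) [0.535  0.1573 0.061 ]
(355, 153) [0.5797 0.1194 0.058 ]
```

```bash
python3 -m jog '[[-0.2,14,35,-60,0],[-0.2,14,35,-120,0],[-0.2,14,35,-150,0],[-0.2,14,35,-170,0],[-0.2,14,35,-186,0],[-0.2,14,35,-186,0],[-0.2,14,35,-186,0]]'
python3 -m jog '[[-0.2,-8,0,0,0],[-0.2,-16,0,0,0],[-0.2,-22,0,0,0],[-0.2,-28,0,0,0],[-0.2,-32,0,0,0],[-0.2,-36,0,0,0],[-0.2,-36,0,0,0]]'
python3 loc.py | grep -E "lever|tab|pin"
```

```text
time_s: 3.18
eef_pos: [0.5544, 0.1058, 0.0955]
ee_rot: [179.9, -0.0, 85.9]
force: [0.5, 0.9, 0.1]
gripper_width: 0.0348
grasp_force: 0.0
time_s: 4.05
eef_pos: [0.5181, 0.1066, 0.095]
ee_rot: [179.9, -0.1, 86.0]
force: [3.8, 3.9, 0.3]
gripper_width: 0.0348
grasp_force: 2.1
lever 564 [344. 295.] [0.5297 0.1088 0.105 ] [0.5298 0.1081 0.1036] bbox [334 277  23  35]
lever 667 [354. 359.] [0.5324 0.0758 0.105 ] [0.5325 0.0752 0.1041] bbox [340 346  28  29]
tab 197 [428. 232.] [0.5802 0.1213 0.058 ] [0.5804 0.1211 0.0571] bbox [418 226  21  14]
```

```bash
python3 -m jog '[[-0.2,-4,0,0,0],[-0.2,-8,0,0,0],[-0.2,-8,0,0,0]]'
python3 -m jog '[[-0.2,-2,0,0,0],[-0.2,-4,0,0,0],[-0.2,-4,0,0,0]]'
python3 loc.py | grep -E "lever|tab|pin"
```

```text
time_s: 4.47
eef_pos: [0.5106, 0.1066, 0.0951]
ee_rot: [179.9, -0.1, 86.0]
force: [6.6, 4.1, -0.2]
gripper_width: 0.0345
grasp_force: 3.6
time_s: 4.85
eef_pos: [0.5087, 0.1072, 0.0954]
ee_rot: [179.6, -0.1, 86.0]
force: [15.0, 5.9, -8.0]
gripper_width: 0.0353
grasp_force: 8.2
lever 586 [343. 296.] [0.5199 0.1089 0.105 ] [0.5199 0.1082 0.1037] bbox [332 278  26  34]
lever 449 [357. 358.] [0.5246 0.0765 0.105 ] [0.5248 0.076  0.1041] bbox [347 346  22  27]
tab 168 [446. 232.] [0.5808 0.1214 0.058 ] [0.5812 0.1213 0.0571] bbox [437 226  18  13]
```

```bash
python3 -m jog '[[-0.2,8,0,0,0],[-0.2,8,0,40,0],[-0.2,8,-40,100,0],[-0.2,8,-80,150,0],[-0.2,10,-80,150,0],[-0.2,10,-80,150,0],[-0.2,10,-80,150,0]]'
python3 - <<'E'
from loc import *
c=loc(); cv2.imwrite('pics/w2.png',cv2.resize(c['img'][60:300,150:480,::-1],None,fx=2,fy=2))
E
```

```text
time_s: 5.78
eef_pos: [0.5147, 0.0269, 0.2427]
ee_rot: [-179.8, 0.1, 86.0]
force: [0.6, 0.4, -0.4]
gripper_width: 0.0353
grasp_force: 0.0
lever 722 [328. 147.] [0.5256 0.0869 0.105 ] [0.5249 0.0834 0.1041] bbox [314 114  30  58]
tab 71 [387. 102.] [0.5804 0.1201 0.058 ] [0.5805 0.1201 0.057 ] bbox [381  98  12   8]
head 7024 [338. 122.] [0.5356 0.1052 0.086 ] [0.537  0.108  0.0851] bbox [299  65  83 123]
head 277 [319. 238.] [0.513  0.0074 0.086 ] [0.513  0.0068 0.0829] bbox [309 229  21  20]
pipe 526 [416. 180.] [0.5967 0.0552 0.095 ] [0.597  0.055  0.0941] bbox [403 167  26  26]
pipe 491 [275. 190.] [0.4788 0.0542 0.095 ] [0.4788 0.054  0.0941] bbox [262 178  26  26]
```

View pics/w2.png

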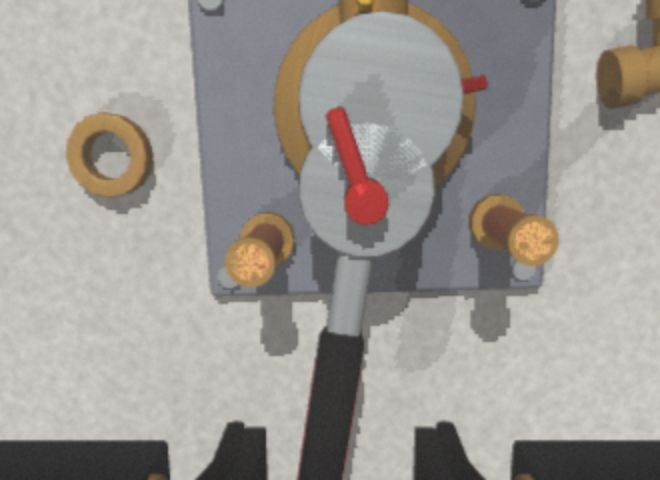

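The lever now lies on the loosen side, with its tip left of the handle line at (336,112), pivot at (366,200) in the crop. The handle slipped to about -0.23 rad. Next: straddle the grip.

```bash
python3 -m jog '[[-0.2,-9,-53,-40,-0.158],[-0.2,-9,-53,-90,-0.158],[-0.2,-9,-53,-130,-0.158],[-0.2,-9,-53,-160,-0.158],[-0.2,-9,-53,-180,-0.158],[-0.2,-9,-53,-180,-0.158]]'
python3 - <<'E'
from rig import ctrl
import numpy as np
s=ctrl.get_state(); p=s['eef_pos']*1000; y=np.radians(s['ee_rot'][2])-np.pi/2; print(p,y,s['force'])
def rows(a,b,n):
    for t in np.linspace(a,b,n): print(round(t,3),np.round([538+145*np.sin(t)-p[0],115-145*np.cos(t)-p[1],t-y],3))
rows(-.228,-.51,5); print(); rows(-.51,.62,14)
E
```

```text
time_s: 6.58
eef_pos: [0.5048, -0.0268, 0.0623]
ee_rot: [-179.7, 0.1, 76.9]
force: [0.5, 0.1, 0.0]
gripper_width: 0.0345
grasp_force: 0.0
[504.7681676  -26.76912305  62.32262772] -0.228023885040876 [0.48702463 0.08304617 0.04703707]
-0.228 [0.458 0.522 0.   ]
-0.298 [-9.411  3.181 -0.07 ]
-0.369 [-19.067   6.529  -0.141]
-0.44 [-28.464  10.549  -0.211]
-0.51 [-37.554  15.221  -0.282]

-0.51 [-37.554  15.221  -0.282]
-0.423 [-26.301   9.554  -0.195]
-0.336 [-14.598   4.885  -0.108]
-0.249 [-2.534  1.249 -0.021]
-0.162 [ 9.8   -1.325  0.066]
-0.075 [22.311 -2.819  0.153]
0.012 [34.905 -3.221  0.24 ]
0.098 [47.486 -2.529  0.326]
0.185 [59.959 -0.746  0.413]
0.272 [72.23   2.112  0.5  ]
0.359 [84.207  6.025  0.587]
0.446 [95.799 10.963  0.674]
0.533 [106.919  16.888   0.761]
0.62 [117.482  23.757   0.848]
```

```bash
python3 -m jog '[[-0.2,-9,3,0,-0.07],[-0.2,-19,6.5,0,-0.14],[-0.2,-28.5,10.5,0,-0.21],[-0.2,-37,15,0,-0.28],[-0.2,-37,15,0,-0.28]]'
python3 -m jog '[[-0.2,11,-5.5,0,0.087],[-0.2,23,-10,0,0.174],[-0.2,35,-14,0,0.26],[-0.2,47,-16.5,0,0.35],[-0.2,60,-18,0,0.435],[-0.2,72,-18.5,0,0.52],[-0.2,85,-18,0,0.61]]'
python3 -m jog '[[-0.2,12.5,2,0,0.087],[-0.2,25,4.5,0,0.174],[-0.2,37,8.5,0,0.26],[-0.2,48,13.5,0,0.35],[-0.2,56,18,0,0.41],[-0.2,56,18,0,0.41]]'
python3 loc.py
```

```text
time_s: 7.2
eef_pos: [0.4697, -0.0115, 0.0651]
ee_rot: [-180.0, -0.0, 60.9]
force: [0.3, -0.5, 0.3]
gripper_width: 0.035
grasp_force: 0.0
time_s: 8.07
eef_pos: [0.5542, -0.0294, 0.0643]
ee_rot: [-179.8, -0.1, 96.1]
force: [-5.3, 2.9, 1.8]
gripper_width: 0.0346
grasp_force: 2.5
time_s: 8.82
eef_pos: [0.6106, -0.0119, 0.0641]
ee_rot: [-179.9, -0.0, 119.4]
force: [-3.1, -0.2, 0.2]
gripper_width: 0.0348
grasp_force: 1.0
lever 2628 [310.  23.] [0.5575 0.0768 0.105 ] [0.5576 0.077  0.104 ] bbox [280   0  60  54]
head 11717 [312.  51.] [0.5594 0.0736 0.086 ] [0.5634 0.0716 0.0851] bbox [227   0 169 108]
head 1508 [306. 230.] [0.5885 0.0167 0.086 ] [0.5887 0.0158 0.083 ] bbox [284 204  44  50]
pipe 228 [62.  3.] [0.4862 0.046  0.095 ] [0.4851 0.0457 0.093 ] bbox [41  0 41  9]
pipe 2945 [380. 156.] [0.597  0.0548 0.095 ] [0.5971 0.0548 0.0942] bbox [350 126  61  61]
(314, 208) [0.5852 0.0295 0.105 ]
(329, 173) [0.5839 0.0419 0.105 ]
(315, 235) [0.5927 0.0162 0.084 ]
(315, 280) [ 6.021e-01 -5.000e-04  8.400e-02]
(308, 117) [0.5677 0.0543 0.061 ]
(355, 153) [0.593  0.0512 0.058 ]
```

```bash
cat > tab.py <<'E'
from h import *
for n,o in (('top',(-.0025,0)),('scene',(.003,0))):
    c=cap(n); P,H,S,V,z=meas(c); red=((H<8)|(H>172))&(S>110)
    r=np.hypot(P[...,0]-.538-o[0],P[...,1]-.115)
    m=red&(z>.045)&(z<.075)&(r<.06); q=np.argwhere(m)
    if len(q):
        w=ray(c,*q[:,::-1].mean(0),.058); print(n,len(q),w.round(4),'tab ang',np.arctan2(w[1]-.115,w[0]-.538-o[0]).round(3))
E
python3 tab.py
```

```text
top 8 [0.5689 0.1446 0.058 ] tab ang 0.724
scene 13 [0.572  0.1433 0.058 ] tab ang 0.739
```

Plug gained about 0.62 rad, with about 0.75 to go. Swinging back, then the second drive most of the way.

```bash
python3 -m jog '[[-0.2,-16,-7,0,-0.113],[-0.2,-30,-12,0,-0.213],[-0.2,-44,-15,0,-0.313],[-0.2,-58,-17,0,-0.413],[-0.2,-72.5,-18,0,-0.513],[-0.2,-87,-17,0,-0.613],[-0.2,-101.5,-15,0,-0.713],[-0.2,-115.5,-12,0,-0.813],[-0.2,-129,-7,0,-0.913],[-0.2,-142,-0.5,0,-1.013],[-0.2,-144.5,1,0,-1.033],[-0.2,-144.5,1,0,-1.033]]'
python3 tab.py
```

```text
time_s: 10.48
eef_pos: [0.4668, -0.0111, 0.0649]
ee_rot: [180.0, -0.1, 60.2]
force: [0.4, 0.5, -0.6]
gripper_width: 0.0346
grasp_force: 0.0
top 8 [0.5689 0.1446 0.058 ] tab ang 0.724
scene 13 [0.572  0.1433 0.058 ] tab ang 0.739
```

```bash
python3 -m jog '[[-0.2,9,-5,0,0.07],[-0.2,22,-10.5,0,0.17],[-0.2,36,-15,0,0.27],[-0.2,50,-18,0,0.37],[-0.2,64,-19.5,0,0.47],[-0.2,72,-19.5,0,0.52],[-0.2,72,-19.5,0,0.52]]'
python3 tab.py
```

```text
time_s: 11.45
eef_pos: [0.5382, -0.0308, 0.064]
ee_rot: [-179.9, 0.0, 89.9]
force: [-1.8, 1.0, -0.7]
gripper_width: 0.0348
grasp_force: 1.1
top 9 [0.5554 0.1548 0.058 ] tab ang 1.108
scene 11 [0.5614 0.1557 0.058 ] tab ang 1.106
```

```bash
python3 -m jog '[[-0.2,11.5,0.5,0,0.08],[-0.2,23,2,0,0.16],[-0.2,33,4.5,0,0.23],[-0.2,36,5,0,0.25],[-0.2,36,5,0,0.25]]'
python3 tab.py; python3 -c "
from rig import ctrl;s=ctrl.get_state();print(s['eef_pos'],s['force'])"
```

```text
time_s: 12.18
eef_pos: [0.5738, -0.0262, 0.0643]
ee_rot: [-180.0, 0.0, 104.1]
force: [-2.7, -1.5, -1.0]
gripper_width: 0.0353
grasp_force: 1.5
top 11 [0.5451 0.1579 0.058 ] tab ang 1.35
scene 3 [0.5505 0.161  0.058 ] tab ang 1.366
[ 0.57383475 -0.0261328   0.06442501] [-3.30191918 -1.48620987 -1.17268894]
```

```bash
python3 -m jog '[[-0.2,1.5,0.4,0,0.01],[-0.2,3,0.8,0,0.02],[-0.2,4.5,1.2,0,0.03],[-0.2,6,1.7,0,0.042],[-0.2,6,1.7,0,0.042]]'
python3 -m jog '[[-0.2,0.7,0.2,0,0.005],[-0.2,1.4,0.4,0,0.01],[-0.2,2,0.6,0,0.015]]'
python3 -m jog '[[-0.2,0.7,0.2,0,0.005],[-0.2,1.4,0.4,0,0.01]]'; python3 tab.py
```

```text
time_s: 12.9
eef_pos: [0.5805, -0.0241, 0.0646]
ee_rot: [180.0, 0.0, 106.6]
force: [-3.3, -2.7, -1.9]
gripper_width: 0.035
grasp_force: 2.0
time_s: 13.28
eef_pos: [0.5823, -0.0235, 0.0646]
ee_rot: [180.0, 0.0, 107.5]
force: [-4.6, -3.9, -3.1]
gripper_width: 0.0352
grasp_force: 2.3
time_s: 13.52
eef_pos: [0.5837, -0.023, 0.0646]
ee_rot: [180.0, -0.0, 108.1]
force: [-3.7, -3.1, -2.2]
gripper_width: 0.0352
grasp_force: 2.2
top 11 [0.5417 0.1576 0.058 ] tab ang 1.426
scene 2 [0.5477 0.1618 0.058 ] tab ang 1.429
```

```bash
for i in 1 2 3; do echo; done; python3 -m jog '[[-0.2,0.7,0.2,0,0.005],[-0.2,1.4,0.5,0,0.01],[-0.2,1.4,0.5,0,0.01]]' | grep -E "eef|force"
python3 -m jog '[[-0.2,0.5,0.2,0,0.004],[-0.2,1,0.3,0,0.007]]'| grep -E "eef|force"
python3 -m jog '[[-0.2,0.5,0.2,0,0.004],[-0.2,1,0.3,0,0.007]]'| grep -E "eef|force"
```

```text
eef_pos: [0.5852, -0.0226, 0.0646]
force: [-3.5, -2.6, -2.3]
grasp_force: 2.0
eef_pos: [0.5861, -0.0222, 0.0646]
force: [-3.2, -3.4, -2.3]
grasp_force: 2.2
eef_pos: [0.5871, -0.0219, 0.0645]
force: [-4.0, -3.0, -1.2]
grasp_force: 2.2
```

```bash
python3 -m jog '[[-0.2,0.5,0.2,0,0.004],[-0.2,1,0.3,0,0.007]]'| grep -E "eef|force"
python3 -m jog '[[-0.2,0.5,0.2,0,0.004],[-0.2,1,0.3,0,0.007]]'| grep -E "eef|force"; python3 tab.py
```

```text
eef_pos: [0.5881, -0.0215, 0.0645]
force: [-4.0, -2.8, -2.1]
grasp_force: 2.2
eef_pos: [0.5891, -0.0212, 0.0645]
force: [-3.9, -3.2, -2.4]
grasp_force: 2.2
top 11 [0.5404 0.1578 0.058 ] tab ang 1.456
scene 1 [0.5467 0.163  0.058 ] tab ang 1.452
```

```bash
python3 -m jog '[[-0.2,0.5,0.2,0,0.004],[-0.2,1,0.3,0,0.007]]'| grep -E "eef|force"
python3 -m jog '[[-0.2,0.5,0.2,0,0.004],[-0.2,1,0.3,0,0.007]]'| grep -E "eef|force"
```

```text
eef_pos: [0.5901, -0.0208, 0.0646]
force: [-3.6, -2.5, -1.7]
grasp_force: 2.2
eef_pos: [0.5911, -0.0205, 0.0646]
force: [-4.7, -0.3, -1.4]
grasp_force: 2.1
```

```bash
python3 -m jog '[[-0.2,0.3,0.1,0,0.002],[-0.2,0.7,0.2,0,0.005]]'| grep -E "eef|force"
```

```text
eef_pos: [0.5917, -0.0202, 0.0646]
force: [-5.2, -0.1, -0.8]
grasp_force: 2.1
```

```bash
python3 -m jog '[[-0.2,0.4,0.1,0,0.003],[-0.2,0.8,0.3,0,0.006]]'| grep -E "eef|force"
```

```text
eef_pos: [0.5926, -0.0199, 0.0645]
force: [-4.8, 1.1, -0.9]
grasp_force: 2.1
```

```bash
python3 -m jog '[[-0.2,0.4,0.1,0,0.003],[-0.2,0.8,0.3,0,0.006]]'| grep -E "eef|force"
```

```text
eef_pos: [0.5934, -0.0196, 0.0645]
force: [-5.0, 1.6, -0.5]
grasp_force: 2.1
```

```bash
python3 -m jog '[[-0.2,0.4,0.1,0,0.003],[-0.2,0.8,0.3,0,0.006]]'| grep -E "eef|force"; python3 tab.py
```

```text
eef_pos: [0.5941, -0.0193, 0.0645]
force: [-5.0, 1.4, 0.1]
grasp_force: 2.1
top 10 [0.5392 0.158  0.058 ] tab ang 1.485
scene 1 [0.5467 0.163  0.058 ] tab ang 1.452
```

```bash
python3 -m jog '[[-0.2,0.4,0.2,0,0.003],[-0.2,0.8,0.3,0,0.006]]'| grep -E "eef|force"
```

```text
eef_pos: [0.5949, -0.0189, 0.0645]
force: [-5.0, 2.3, -0.4]
grasp_force: 2.1
```

```bash
python3 -m jog '[[-0.2,0.4,0.2,0,0.003],[-0.2,0.8,0.3,0,0.006]]'| grep -E "eef|force"
```

```text
eef_pos: [0.5956, -0.0186, 0.0645]
force: [-4.7, 1.9, 0.2]
grasp_force: 2.3
```

```bash
python3 -m jog '[[-0.2,0.4,0.2,0,0.003],[-0.2,0.8,0.3,0,0.006]]'| grep -E "eef|force"
```

```text
eef_pos: [0.5964, -0.0183, 0.0645]
force: [-6.3, 2.2, 0.4]
grasp_force: 2.5
```

```bash
python3 -m jog '[[-0.2,0.4,0.2,0,0.003],[-0.2,0.4,0.2,0,0.003]]'| grep -E "eef|force"
```

```text
eef_pos: [0.5968, -0.0182, 0.0645]
force: [-5.9, 1.5, -0.1]
grasp_force: 2.4
```

```bash
python3 -m jog '[[-0.2,0.4,0.2,0,0.003],[-0.2,0.4,0.2,0,0.003]]'| grep -E "eef|force"; python3 - <<'E'
from h import *
c=cap('scene'); cv2.imwrite('pics/s2.png',cv2.resize(c['img'][170:280,260:400,::-1],None,fx=5,fy=5))
E
```

```text
eef_pos: [0.5971, -0.018, 0.0645]
force: [-5.9, 2.1, 0.5]
grasp_force: 2.5
```

View pics/s2.png

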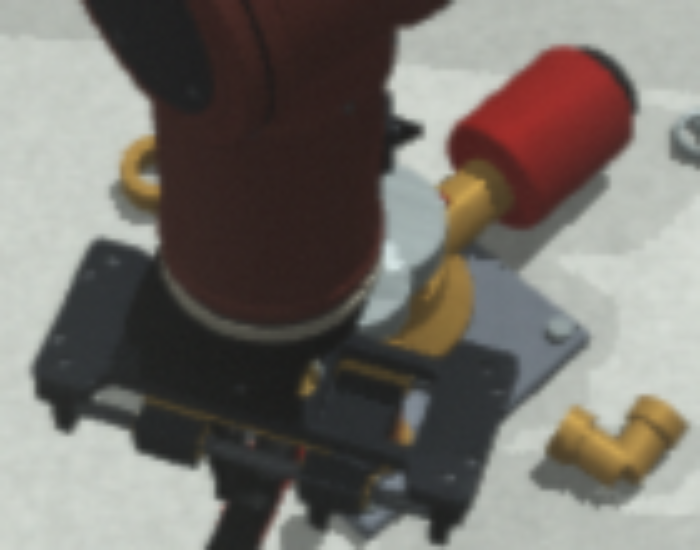

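The tab is just at the head's edge near (443,197) in the crop, by the housing neck where the pin stands. It's close to contact, and the arm is still moving freely.

```bash
python3 -m jog '[[-0.2,0.5,0.2,0,0.003],[-0.2,0.5,0.2,0,0.003]]'| grep -E "eef|force"
```

```text
eef_pos: [0.5976, -0.0178, 0.0645]
force: [-6.1, 1.7, 0.0]
grasp_force: 2.6
```

```bash
python3 -m jog '[[-0.2,0.5,0.2,0,0.003],[-0.2,0.5,0.2,0,0.003]]'| grep -E "eef|force"
```

```text
eef_pos: [0.598, -0.0176, 0.0645]
force: [-6.8, 1.5, -0.1]
grasp_force: 2.7
```

```bash
python3 -m jog '[[-0.2,0.5,0.2,0,0.003],[-0.2,0.5,0.2,0,0.003]]'| grep -E "eef|force"; python3 tab.py
```

```text
eef_pos: [0.5984, -0.0174, 0.0645]
force: [-6.3, 1.3, 0.9]
grasp_force: 2.8
top 9 [0.5385 0.1572 0.058 ] tab ang 1.499
```

```bash
cat > ang.py <<'E'
from h import *
c=cap('wrist'); P,H,S,V,z=meas(c); v,u=np.mgrid[:480,:640]
m=(z>.093)&(z<.115)&((H<8)|(H>172))&(S>130); w=P[m]; 
m2=(z>.08)&(z<.09)&(S<70)&(V>70)&(np.hypot(P[...,0]-.538,P[...,1]-.115)>.09)&(np.hypot(P[...,0]-.538,P[...,1]-.115)<.12)
k,lab,st,ce=cv2.connectedComponentsWithStats(m2.astype(np.uint8)); i=1+st[1:,4].argmax()
q=ray(c,*ce[i],.084); print(st[i,4],q.round(4),'handle',np.arctan2(q[0]-.538,.115-q[1]).round(4))
s=ctrl.get_state(); print('w',s['gripper_width'],s['eef_pos'].round(4),'tool th',np.arctan2(s['eef_pos'][0]-.538,.115-s['eef_pos'][1]).round(4),s['force'].round(2),s['torque'].round(3),s['grasp_force'])
E
python3 ang.py
```

```text
694 [0.5733 0.0269 0.084 ] handle 0.3815
w 0.0350890506552898 [ 0.5984 -0.0174  0.0645] tool th 0.4281 [-6.67  2.08  1.18] [ 0.319  1.526 -0.068] 2.8196677565574646
```

```bash
python3 -m jog '[[-0.2,0.5,0.2,0,0.003],[-0.2,0.9,0.4,0,0.006]]'| grep -E "eef|force"; python3 ang.py
```

```text
eef_pos: [0.5992, -0.017, 0.0645]
force: [-7.3, 0.8, 1.2]
grasp_force: 3.2
697 [0.5737 0.0271 0.084 ] handle 0.386
w 0.03503165107179031 [ 0.5992 -0.017   0.0644] tool th 0.4341 [-7.35  1.64  1.35] [ 0.23   1.679 -0.144] 3.1067566573619843
```

```bash
python3 -m jog '[[-0.2,0.5,0.2,0,0.003],[-0.2,0.9,0.4,0,0.006]]'| grep -E "eef|force"; python3 ang.py
```

```text
eef_pos: [0.6, -0.0166, 0.0645]
force: [-9.1, 1.4, 2.0]
grasp_force: 3.4
715 [0.5744 0.0273 0.084 ] handle 0.3933
w 0.034733423532059625 [ 0.6    -0.0167  0.0644] tool th 0.4402 [-8.02  2.49  1.42] [ 0.236  1.801 -0.141] 3.2895009219646454
```

```bash
python3 -m jog '[[-0.2,0.5,0.2,0,0.003],[-0.2,0.9,0.4,0,0.006]]'| grep -E "eef|force"; python3 ang.py; python3 tab.py
```

```text
eef_pos: [0.6008, -0.0163, 0.0644]
force: [-8.8, 1.8, 1.5]
grasp_force: 3.6
700 [0.5749 0.0275 0.084 ] handle 0.3995
w 0.035162589077668956 [ 0.6008 -0.0163  0.0645] tool th 0.4464 [-7.88  0.72  1.95] [ 0.219  1.863 -0.19 ] 3.4867340326309204
top 8 [0.5382 0.157  0.058 ] tab ang 1.506
```

```bash
python3 -m jog '[[-0.2,0.5,0.2,0,0.003],[-0.2,0.9,0.4,0,0.006],[-0.2,0.9,0.4,0,0.006]]'| grep -E "eef|force"
```

```text
eef_pos: [0.6016, -0.0159, 0.0644]
force: [-7.3, 2.5, 2.5]
grasp_force: 3.7
```

```bash
python3 -m jog '[[-0.2,0.5,0.2,0,0.003],[-0.2,0.9,0.4,0,0.006],[-0.2,0.9,0.4,0,0.006]]'| grep -E "eef|force"; python3 ang.py; python3 tab.py
```

```text
eef_pos: [0.6024, -0.0155, 0.0644]
force: [-9.2, 1.8, 3.0]
grasp_force: 3.9
714 [0.5759 0.028  0.084 ] handle 0.4105
w 0.03494175371959092 [ 0.6024 -0.0155  0.0644] tool th 0.4583 [-8.34  1.2   2.27] [ 0.228  2.085 -0.158] 3.888658583164215
top 7 [0.5378 0.1569 0.058 ] tab ang 1.515
```

```bash
python3 -m jog '[[-0.2,-3,-1.5,0,-0.02],[-0.2,-6.3,-2.8,0,-0.047],[-0.2,-6.3,-2.8,0,-0.047],[-0.2,-6.3,-2.8,20,-0.047],[-0.2,-6.3,-2.8,70,-0.047],[-0.2,-6.3,-2.8,120,-0.047],[-0.2,-6.3,-2.8,170,-0.047],[-0.2,-6.3,-2.8,170,-0.047],[-0.2,-6.3,-2.8,170,-0.047]]'
python3 - <<'E'
from loc import *
c=loc(); cv2.imwrite('pics/w3.png',cv2.resize(c['img'][0:300,120:520,::-1],None,fx=2,fy=2))
E
python3 tab.py; python3 ang.py
```

```text
time_s: 21.92
eef_pos: [0.5978, -0.0186, 0.2358]
ee_rot: [179.8, 0.0, 113.3]
force: [-0.7, -0.5, -1.1]
gripper_width: 0.0351
grasp_force: 0.0
lever 920 [305.  69.] [0.5428 0.0842 0.105 ] [0.5444 0.0831 0.104 ] bbox [287  32  37  66]
head 7598 [315.  52.] [0.5435 0.1008 0.086 ] [0.5448 0.1041 0.0851] bbox [271   0  89 120]
head 322 [307. 177.] [0.5745 0.0099 0.086 ] [0.5746 0.0096 0.083 ] bbox [297 166  21  22]
pipe 686 [212.  75.] [0.4792 0.0537 0.095 ] [0.4789 0.0537 0.094 ] bbox [198  60  30  31]
pipe 575 [355. 138.] [0.5971 0.0546 0.095 ] [0.5972 0.0546 0.0941] bbox [342 124  27  28]
top 8 [0.5382 0.157  0.058 ] tab ang 1.506
165 [0.5695 0.0248 0.084 ] handle 0.3363
w 0.03461514592343037 [ 0.5967 -0.0185  0.2337] tool th 0.4144 [-0.2  -0.39  0.54] [-0.051  0.038 -0.   ] 0.0
```

View pics/w3.png

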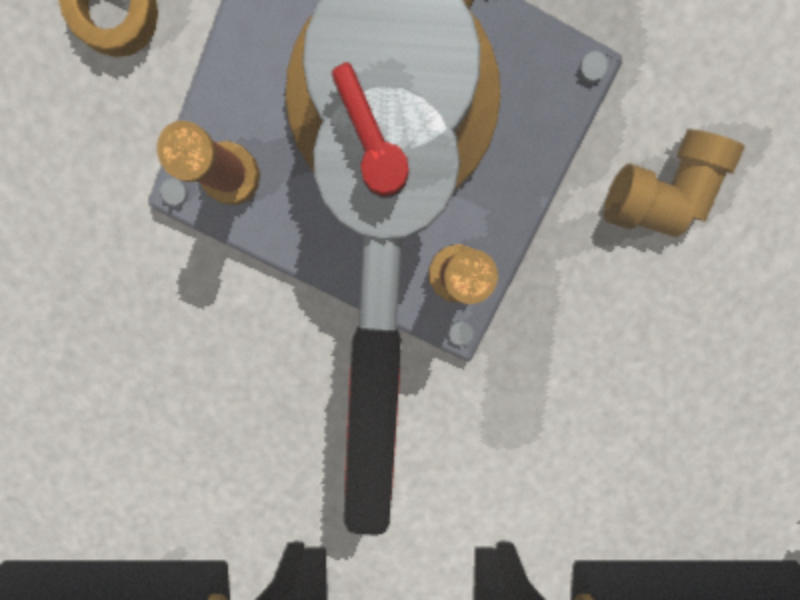

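The lever is still on loosen (tip left of the handle line) and the handle is free, but the tab and pin are out of frame. I'll shift to see them.

```bash
python3 -m jog '[[-0.2,-30,60,20,-0.15],[-0.2,-55,90,20,-0.3],[-0.2,-55,90,20,-0.4],[-0.2,-55,90,20,-0.4],[-0.2,-55,90,20,-0.4]]'
python3 - <<'E'
from loc import *
c=loc(); cv2.imwrite('pics/w4.png',cv2.resize(c['img'][60:260,200:450,::-1],None,fx=3,fy=3))
E
```

```text
time_s: 22.75
eef_pos: [0.5422, 0.0708, 0.2542]
ee_rot: [-180.0, 0.0, 90.4]
force: [0.1, -0.5, -0.1]
gripper_width: 0.0348
grasp_force: 0.0
lever 664 [320. 202.] [0.5426 0.0859 0.105 ] [0.5445 0.0849 0.1041] bbox [295 179  45  42]
tab 94 [318. 117.] [0.5407 0.1559 0.058 ] [0.5405 0.1558 0.0571] bbox [315 108   7  17]
head 5771 [319. 174.] [0.5418 0.1066 0.086 ] [0.5418 0.1092 0.0851] bbox [277 125  83 109]
head 205 [351. 275.] [0.5732 0.0117 0.086 ] [0.5734 0.011  0.083 ] bbox [344 264  17  23]
pipe 433 [249. 233.] [0.4789 0.0545 0.095 ] [0.4788 0.0544 0.0941] bbox [237 222  24  24]
pipe 430 [380. 233.] [0.5969 0.0556 0.095 ] [0.597  0.0554 0.0941] bbox [369 222  23  23]
```

View pics/w4.png

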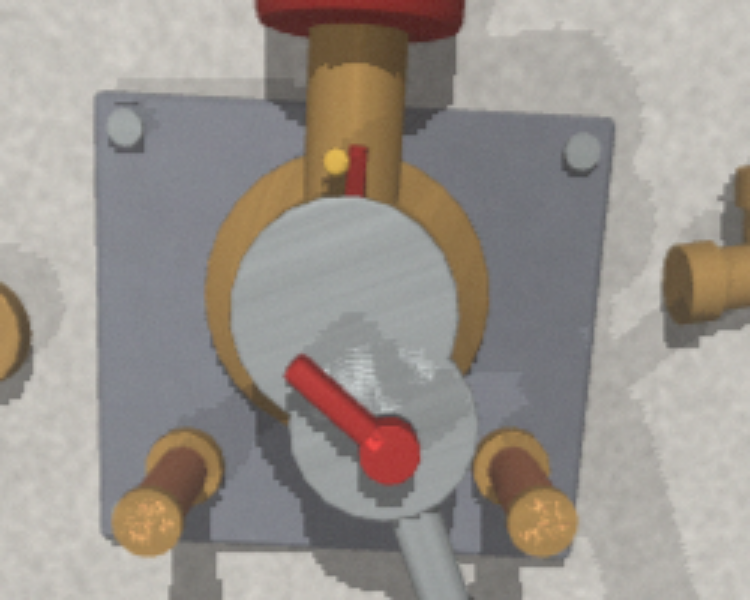

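The tab at (357,165) lies against the yellow pin at (336,161), about 7 mm apart, which means touching. My force estimate (about 7–12 N on the pin) is indirect, so I'll press once more to be sure.

```bash
python3 -m jog '[[-0.2,43.5,-60,0,0.17],[-0.2,43.5,-92.5,0,0.33],[-0.2,43.5,-92.5,-60,0.33],[-0.2,43.5,-92.5,-120,0.33],[-0.2,43.5,-92.5,-160,0.33],[-0.2,43.5,-92.5,-189,0.33],[-0.2,43.5,-92.5,-189,0.33],[-0.2,43.5,-92.5,-189,0.33]]'
python3 -m jog '[[-0.2,2,0.7,0,0.015],[-0.2,4,1.4,0,0.03],[-0.2,6,2.2,0,0.045],[-0.2,6,2.2,0,0.045]]'; python3 ang.py
```

```text
time_s: 23.8
eef_pos: [0.5864, -0.0216, 0.0667]
ee_rot: [179.9, 0.0, 109.2]
force: [-0.4, -0.2, 0.6]
gripper_width: 0.0349
grasp_force: 0.0
time_s: 24.3
eef_pos: [0.5918, -0.0187, 0.0657]
ee_rot: [180.0, 0.0, 111.9]
force: [-0.4, -0.1, 0.5]
gripper_width: 0.0348
grasp_force: 0.0
678 [0.5693 0.0254 0.084 ] handle 0.3365
w 0.03476670316904309 [ 0.5917 -0.0188  0.0656] tool th 0.3816 [-0.   -0.45  0.04] [-0.094  0.032 -0.024] 0.0
```

```bash
python3 -m jog '[[-0.2,1,0.4,0,0.007],[-0.2,2,0.8,0,0.015],[-0.2,3,1.2,0,0.022],[-0.2,3,1.2,0,0.022]]'; python3 -m jog '[[-0.2,1,0.4,0,0.007],[-0.2,2,0.8,0,0.015],[-0.2,2,0.8,0,0.015]]'; python3 ang.py
```

```text
time_s: 24.85
eef_pos: [0.5944, -0.0177, 0.0655]
ee_rot: [-180.0, -0.0, 113.1]
force: [-3.9, -0.4, 2.0]
gripper_width: 0.035
grasp_force: 1.4
time_s: 25.22
eef_pos: [0.5964, -0.0168, 0.0655]
ee_rot: [-180.0, -0.0, 114.0]
force: [-4.0, -0.4, 2.2]
gripper_width: 0.0346
grasp_force: 2.1
684 [0.5722 0.0263 0.084 ] handle 0.368
w 0.03507917037568476 [ 0.5964 -0.0168  0.0655] tool th 0.4172 [-4.61 -0.26  2.44] [-0.173  1.067 -0.031] 2.077467441558838
```

```bash
python3 -m jog '[[-0.2,1,0.4,0,0.007],[-0.2,2,0.8,0,0.015],[-0.2,2,0.8,0,0.015]]'; python3 ang.py
```

```text
time_s: 25.65
eef_pos: [0.5982, -0.016, 0.0654]
ee_rot: [-180.0, -0.0, 114.8]
force: [-5.2, 0.4, 2.2]
gripper_width: 0.035
grasp_force: 2.6
662 [0.5734 0.0268 0.084 ] handle 0.382
w 0.03469881018552803 [ 0.5982 -0.016   0.0654] tool th 0.4309 [-5.16  0.01  2.83] [-0.165  1.262 -0.049] 2.5529951602220535
```

```bash
python3 -m jog '[[-0.2,1,0.4,0,0.007],[-0.2,2,0.9,0,0.015],[-0.2,3,1.3,0,0.022],[-0.2,4,1.8,0,0.03],[-0.2,4,1.8,0,0.03]]'; python3 ang.py
```

```text
time_s: 26.32
eef_pos: [0.6016, -0.0143, 0.0654]
ee_rot: [-179.9, -0.1, 116.5]
force: [-8.2, -0.3, 6.2]
gripper_width: 0.035
grasp_force: 3.8
688 [0.576  0.0281 0.084 ] handle 0.4117
w 0.03499418874526033 [ 0.6016 -0.0143  0.0654] tool th 0.4573 [-7.57 -0.73  4.96] [-0.191  1.877 -0.146] 3.7673574686050415
```

```bash
python3 -m jog '[[-0.2,1,0.4,0,0.007],[-0.2,2,0.9,0,0.015],[-0.2,2,0.9,0,0.015]]'; python3 ang.py
```

```text
time_s: 26.75
eef_pos: [0.6034, -0.0135, 0.0653]
ee_rot: [-179.9, -0.1, 117.4]
force: [-8.5, -0.6, 5.8]
gripper_width: 0.0343
grasp_force: 4.3
691 [0.5768 0.0284 0.084 ] handle 0.4209
w 0.034630093341911805 [ 0.6034 -0.0135  0.0653] tool th 0.4706 [-8.89 -1.01  6.05] [-0.267  2.126 -0.172] 4.249257892370224
```

Tangential force is about 8.3 N, at least 3 N over the plug's friction, which puts about 11–17 N on the pin. Backing off and leaving.

```bash
python3 -m jog '[[-0.2,-3,-1.4,0,-0.02],[-0.2,-6,-2.8,0,-0.04],[-0.2,-9,-4,0,-0.06],[-0.2,-9,-4,0,-0.06],[-0.2,-9,-4,20,-0.06],[-0.2,-9,-4,70,-0.06],[-0.2,-9,-4,120,-0.06],[-0.2,-9,-4,170,-0.06],[-0.2,-40,60,190,-0.2],[-0.2,-62,85,190,-0.38],[-0.2,-62,85,190,-0.46],[-0.2,-62,85,190,-0.46],[-0.2,-62,85,190,-0.46]]'
python3 - <<'E'
from loc import *
c=loc(); cv2.imwrite('pics/w5.png',cv2.resize(c['img'][60:260,200:450,::-1],None,fx=3,fy=3))
E
```

```text
time_s: 28.42
eef_pos: [0.5432, 0.071, 0.2564]
ee_rot: [179.9, -0.0, 91.1]
force: [0.2, -0.6, -0.2]
gripper_width: 0.0347
grasp_force: 0.0
lever 658 [318. 201.] [0.5424 0.0859 0.105 ] [0.544  0.085  0.1039] bbox [294 179  44  42]
tab 95 [318. 117.] [0.5409 0.1563 0.058 ] [0.5409 0.1562 0.0569] bbox [315 109   7  17]
head 5699 [318. 174.] [0.5418 0.1066 0.086 ] [0.5419 0.1091 0.0851] bbox [276 126  82 107]
head 236 [349. 275.] [0.5736 0.0116 0.086 ] [0.5738 0.0108 0.083 ] bbox [340 265  20  21]
pipe 431 [247. 232.] [0.4789 0.0545 0.095 ] [0.4788 0.0543 0.0941] bbox [236 221  24  23]
pipe 428 [378. 234.] [0.5969 0.0555 0.095 ] [0.597  0.0551 0.0942] bbox [367 222  23  24]
```

View pics/w5.png

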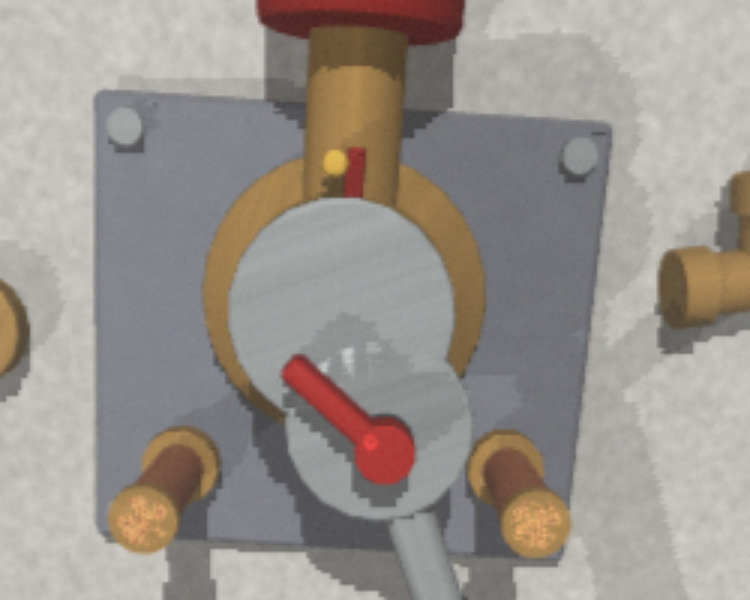

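The tab at (356,170) rests by the pin at (335,162) in the same place as before the second press. The lever is on loosen and the gripper is clear.

```bash
python3 -c "
from rig import ctrl; print(ctrl.finish_job())"
```

```text
the job is handed in; nothing more can be done
None
```

I flipped the lever to loosen and unscrewed the plug with the ratchet until its tab pressed on the stop pin (an estimated 11–17 N, under the 30 N limit). I then let go, with the lever still on loosen, and handed the job in; no verdict came back.

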